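# Empty the glue pot into the sewing tray and seat it on the warmer

## Robot

A 6-joint arm with a two-finger parallel gripper is mounted at the origin on the work surface; the furniture and walls round the work are solid. World frame = base frame: x ahead of the robot, y to its left, z up, the work surface at z = 0. Lengths are in m, angles in rad, forces in N, time in s.
With the tool pointing down it reaches from about 0.325 to 0.775 m from the base axis. Payload 9.3 kg.
Tool frame: the origin (TCP) lies on the centre line of the jaws, within the pads' length; the fingertips stand 19 mm ahead of it and the grasp point (between the pads) is the TCP; z points along the fingers, y is the line along which they close (so a half turn about z gives the same grasp; the last joint's range is limited). The gripper opens to 85 mm and grips with 20 to 120 N. Pads are 22 mm wide; open, the fingers measure 114 mm over their backs; the gripper's body (76 mm by 85 mm) begins 54 mm behind the grasp point. The pads swing forward as they close: fully open they stand 13 mm farther back than shut.
Start: joints at [0.998, 0.259, 0.021, 1.334, 0, 1.418], TCP at [0.224, 0.502, 0.25] pointing down, gripper open.
Joint ranges: [-3.04, 3.04], [-0.91, 1.82], [-1.04, 1.36], [-1.92, 1.95], [-1.52, 1.45], [-3.14, 3.14]. Speed limits (rad/s): [2.22, 2.22, 2.79, 3.14, 3.14, 3.14].

## Interface

Orientations are given as a 3x3 rotation matrix whose columns are the frame's x, y, z axes.
In Python, from workcell import arm gives the robot as it stands.
- The arm moves only by the tool servo_tool, never from a script. Its argument "rows" is a list of rows, each a list of 4 numbers: the shift along the tool's x, y, z in mm, then the turn about the tool's z in degrees. In form: [[dx, dy, dz, yaw], ...]. A call has 1 to 10 rows; each row shifts and turns the commanded pose from where the row before left it, along the tool's axes as they then stand; what a row does not reach is not made up. A row lasts 1/8 s, in which the tool goes at most 62.5 mm and 10.7 degrees, less where a joint would pass 70% of its speed; a pose out of reach is approached as far as the arm can. A call is refused whole if a number of a shift passes 62.5 or a number of a turn 10.7, either way. A call with a gripper value outside its range is refused whole. "gripper" is the opening in per cent of the stroke, from 0 (shut) to 100 (fully open), set as the call begins (left out, the last holds). The fingers move at their own pace and stop on an object; "grip_force" is the grip in N (left out, the last holds). Time passes only in rows, so rows that do not move let the fingers close. It gives the time, the measured TCP pose, the force, the opening and the grip force at its end, in the units of the state.
- arm.read_state(): the state, without advancing time (a new reading comes with each control period).
- arm.get_image(name): name is "scene" or "top"; returns a dict with "pixels" (384x512x3 uint8, red, green, blue), "depth" (384x512 float32, m along the optical axis (not along the pixel's ray), 0 where there is no reading), "K" (3x3 intrinsics, pixels), "k1" (the pictures are not rectified: a ray, as slopes to the right and down, at radius r is drawn at 1 + k1 r^2 times it, then the intrinsics apply), "camera_from_world" (4x4, takes a point from world to camera coordinates). Camera axes: x right, y down, z forward; pixel columns grow to the right and rows downward; lengths in m; the calibration is good to about 2 mm. A picture is of the moment at which its call begins.
- arm.job_done(): hands the job in; it is judged then, once.
The state is a dict: "time": time; "q": joint angles; "qd": joint speeds; "effort": joint torques, N m; "tcp_pos": TCP position; "tool_rot": TCP orientation; "contact_force": force on the tool from outside, world axes, zero at the start; "moment": the same for the moment, N m; "finger_gap": finger opening in m; "grip_force": force on a finger pad.
Only numpy, scipy, OpenCV 4.12 (cv2) and the standard library are available. Lean on these libraries where they do the work, as an engineer would, in place of code of your own. Each camera call takes 0.05 s, during which the arm holds its last target. There are 200 camera calls.

## Task

Somebody has left three thread spools in the glue pot, and the pot is wanted for glue. Pick the pot up, tip it over the wooden sewing tray until all three spools have dropped out and lie in the tray, then set the empty pot upright, fully down inside the ring of the electric warmer without dropping or banging it, and let go. Do not disturb the glue bottle or the brass weight.

Things in the scene. Friction and masses are not known exactly. Their poses are not given: they have to be found in the camera images.
- pot: loose aluminium glue pot, open top, 0.19 to 0.31 kg empty; round, 105 mm high, flaring from 104 mm across at the foot to 144 mm at the rim, wall 2.5 mm. Origin: centre of the underside; z towards the mouth; handle on +y, pointing at the start to the robot's left or up to 35 degrees back towards the robot. Starts on the bench, left or right of the tray. Its inside is slippery; spools slide out when it is tipped 10 to 25 degrees past lying level.
- pot_handle (a point): middle of the upright bar of the pot's black loop handle, 104 mm from the pot's axis, 57 mm above the underside. Bar: flat-sided, 14 mm wide along the pot's x (grip this width, from above or leaning in from outside), 16 mm along y, from 20 to 94 mm high; arms of the same width, 10 mm thick, at 25 and 89 mm high join it to the wall. Gap between bar and wall about 33 mm here.
- pot_mouth (a point): centre of the pot's open mouth, 105 mm above its underside on its axis; the rim is 72 mm from it all round
- sewing_tray: open dark wooden tray with cloth-lined floor and brass corners, fixed; 250 mm along its x, 200 mm along y, 46 mm high, walls 8 mm. Origin: centre of the underside. A roll of linen tape (66 mm, 30 mm high) and a block of beeswax (52 mm, 19 mm high) lie fixed in it near its +x end, 70 to 88 mm from the centre; the rest is free. It lies between pot and warmer.
- tray_floor (a point): centre of the tray's inner floor, 8 mm above the bench; axes as the tray's. Inside the walls is within 117 mm along x and 92 mm along y.
- warmer: electric glue warmer: low grey box 140 x 146 mm, 40 mm high, dial on its -x front, fixed; the steel ring on its top is 114 mm across inside, widening to 118 mm at its lip, and stands 12 mm above the top. Origin: centre of the underside. It is on the other side of the tray from the pot.
- warmer_seat (a point): centre of the warmer's flat top inside the ring, 40 mm above the bench: the pot's underside centre belongs here, with about 4 mm of play all round; the handle may point any way
- spool_a_mid (a point): thread spool, wooden with off-white thread, 41 mm across its flanges, 50 mm long, 30 g, lacquered and slippery; this point is its middle. It starts standing in the pot. All three spools are treated alike.
- spool_b_mid (a point): thread spool, wooden with dark red thread, 41 mm across its flanges, 50 mm long, 30 g, lacquered and slippery; this point is its middle. It starts standing in the pot. All three spools are treated alike.
- spool_c_mid (a point): thread spool, wooden with navy blue thread, 41 mm across its flanges, 50 mm long, 30 g, lacquered and slippery; this point is its middle. It starts standing in the pot. All three spools are treated alike.
- spool_a: the spool with off-white thread; origin: centre of one end face
- spool_b: the spool with dark red thread; origin: centre of one end face
- spool_c: the spool with navy blue thread; origin: centre of one end face
- glue_bottle: white glue bottle with an orange tip, 60 mm across, 189 mm high, loose, behind the tray; leave it alone. Origin: centre of the underside
- brass_weight: brass weight with a knob, 40 x 60 x 60 mm, loose, behind the tray; leave it alone. Origin: centre of the underside
Not all that is in view belongs to the job. What is shaped like the spool_a but pink is not meant.

How it is judged:
By the outcome, as a careful person would: the job done as asked, in the order asked, and still so for the second after the job is handed in, with the robot touching nothing.
It also fails if it takes over 53 s, if anything falls off the work surface, if the arm or the gripper's body presses on something with over 40 N, if the wrist force passes 120 N, or if a joint passes its speed limit or range.

## Working session

There is one attempt and no reset: what is moved stays moved. The work goes in short steps, Python scripts to look and compute and a tool call to move; the robot and the scene stay as the last step left them, time stands still between calls to the robot, and variables do not carry over. Pictures are saved under pics/ and viewed, at most 10 in all, crops included, and the job is handed in when it is done.

Besides the shell and the picture viewer there is one more tool, called after "Call:" as name(argument=value, ...) on one line, values as JSON. servo_tool: Moves the arm, as the interface text tells. Its arguments: {"type":"object","properties":{"rows":{"type":"array","items":{"type":"array","items":{"type":"number"}}},"gripper":{"type":"number"},"grip_force":{"type":"number"}},"required":["rows"]}

```bash
ls; mkdir -p pics; cat > h.py <<'E'
import numpy as np, cv2
from workcell import arm
def shot(n,f):
    im=arm.get_image(n); np.savez('pics/'+f+'.npz',**im); cv2.imwrite('pics/'+f+'.png',cv2.cvtColor(im['pixels'],cv2.COLOR_RGB2BGR)); return im
def load(f): return dict(np.load('pics/'+f+'.npz'))
def cloud(im):
    K=im['K'];k1=float(im['k1']);d=np.array([k1,0,0,0,0],float)
    h,w=im['depth'].shape
    u,v=np.meshgrid(np.arange(w),np.arange(h))
    p=cv2.undistortPoints(np.stack([u,v],-1).reshape(-1,1,2).astype(float),K,d).reshape(h,w,2)
    z=im['depth'][...,None].astype(float); c=np.concatenate([p*z,z],-1)
    T=np.linalg.inv(im['camera_from_world']); W=c@T[:3,:3].T+T[:3,3]; W[im['depth']==0]=np.nan
    return W
E
python3 - <<'E'
from h import *
np.set_printoptions(precision=4,suppress=True)
print([a for a in dir(arm) if a[0]!='_'])
s=arm.read_state()
for k in s: print(k,s[k])
a=shot('scene','s0');b=shot('top','t0')
cv2.imwrite('pics/both.png',cv2.resize(np.vstack([cv2.imread('pics/s0.png'),cv2.imread('pics/t0.png')]),None,fx=.78,fy=.78))
print(a['camera_from_world'],b['camera_from_world'],b['K'],b['k1'])
E
```

```text
pics
['MotionError', 'get_image', 'job_done', 'read_state']
time 0.0
q [0.9984 0.2592 0.0208 1.3337 0.     1.4182]
qd [ 0.0001  0.0014 -0.0017  0.0002  0.0001  0.0009]
effort [ -0.0007 -55.564   34.4536   0.0138  -0.0002   0.    ]
tcp_pos [0.224  0.502  0.2497]
tool_rot [[-0.9132  0.4075 -0.0007]
 [ 0.4075  0.9132 -0.0011]
 [ 0.0002 -0.0013 -1.    ]]
contact_force [0.22   0.6176 0.3547]
moment [0.0607 0.0124 0.0263]
grip_force 0.0
finger_gap 0.08508835448535569
[[ 0.6725 -0.7401 -0.0005 -0.3156]
 [-0.5564 -0.5051 -0.6598  0.4081]
 [ 0.488   0.444  -0.7514  0.6734]
 [ 0.      0.      0.      1.    ]] [[-0.0074 -0.9999 -0.0108  0.0968]
 [-0.9939  0.0085 -0.1101  0.5512]
 [ 0.1102  0.01   -0.9939  1.4179]
 [ 0.      0.      0.      1.    ]] [[478.4162   0.     253.4432]
 [  0.     478.4162 187.245 ]
 [  0.       0.       1.    ]] 0.009038781685728494
```

View pics/both.png

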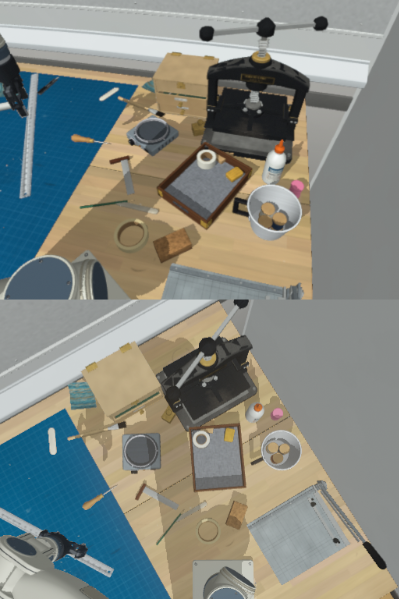

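```bash
python3 - <<'E'
from h import *
t=cv2.imread('pics/t0.png')
cv2.imwrite('pics/t0c.png',cv2.resize(t[110:260,140:400],None,fx=3,fy=3,interpolation=cv2.INTER_CUBIC))
E
```

```text
(no output)
```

View pics/t0c.png

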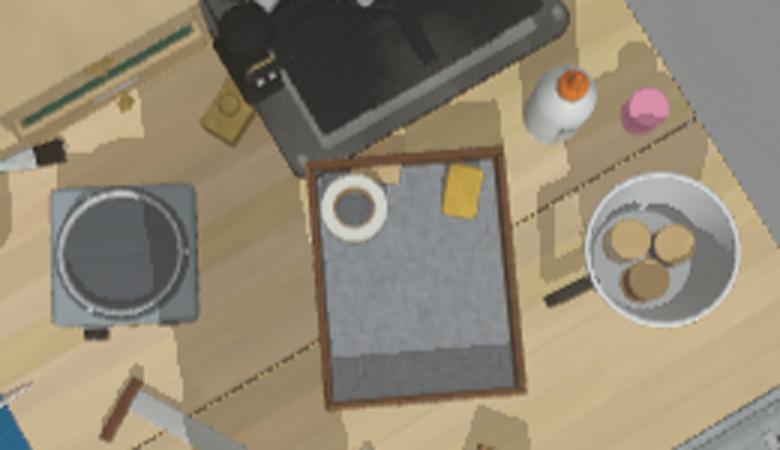

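```bash
cat >> h.py <<'E'
def circ(P):
    A=np.c_[2*P,np.ones(len(P))]; s=np.linalg.lstsq(A,(P**2).sum(1),rcond=None)[0]
    return s[:2],np.sqrt(s[2]+s[:2]@s[:2])
def plane_pt(im,u,v,z):
    K=im['K'];d=np.array([float(im['k1']),0,0,0,0])
    p=cv2.undistortPoints(np.array([[[u,v]]],float),K,d).ravel(); T=np.linalg.inv(im['camera_from_world'])
    r=T[:3,:3]@np.r_[p,1]; o=T[:3,3]; return (o+r*(z-o[2])/r[2])
E
python3 - <<'E'
from h import *
np.set_printoptions(precision=4,suppress=True)
im=load('t0'); W=cloud(im)
def roi(x0,y0,x1,y1): return W[110+y0//3:110+y1//3,140+x0//3:140+x1//3].reshape(-1,3)
P=roi(570,160,750,335); 
c0=plane_pt(im,140+662/3,110+249/3,.105);print('rim pix',c0)
r=P[(P[:,2]>.095)&(P[:,2]<.115)]; d=np.hypot(*(r[:,:2]-c0[:2]).T); r=r[d>.062]; print('rim',circ(r[:,:2]),len(r))
C=circ(r[:,:2])[0]
P=roi(535,260,620,320); d=np.hypot(*(P[:,:2]-C).T);hh=P[(P[:,2]>.08)&(d>.082)&(d<.125)]; m=hh.mean(0);print('handle',m,len(hh),np.degrees(np.arctan2(*(m[:2]-C)[::-1])))
# spool tops
P=roi(590,200,710,310);s=P[(P[:,2]>.045)&(P[:,2]<.065)]; print('sp',s.mean(0),len(s))
w0=plane_pt(im,140+122/3,110+252/3,.052);print('w pix',w0)
P=roi(40,170,210,340); d=np.hypot(*(P[:,:2]-w0[:2]).T); r=P[(P[:,2]>.047)&(P[:,2]<.056)&(d>.05)&(d<.068)];print('ring',circ(r[:,:2]),len(r), 'seat z',np.nanmedian(P[d<.04][:,2]))
for u,v in [(309,160),(503,149),(524,391),(328,407)]: print('tray',plane_pt(im,140+u/3,110+v/3,.046))
for u,v in [(573,83),(550,130)]: print('bottle',W[110+v//3,140+u//3])
for u,v in [(229,103),(213,130),(645,105)]: print('weight/pink',W[110+v//3,140+u//3])
# press extents
P=W.reshape(-1,3); P=P[(P[:,2]>.03)&(P[:,0]>.65)&(P[:,1]<.0+.15)&(P[:,1]>-.2)]
for a in np.arange(-.2,.15,.05):
    q=P[(P[:,1]>a)&(P[:,1]<a+.05)&(P[:,2]>.1)]; print(round(a,2), q[:,0].min() if len(q) else None, q[:,2].max() if len(q) else None)
E
```

```text
rim pix [ 0.5245 -0.2149  0.105 ]
rim (array([ 0.5242, -0.2119]), np.float64(0.07150132626051749)) 408
handle [ 0.4847 -0.1236  0.0933] 50 114.09431386171644
sp [ 0.5282 -0.2182  0.0539] 550
w pix [0.5312 0.3095 0.052 ]
ring (array([0.5316, 0.3126]), np.float64(0.05911347540063932)) 196 seat z 0.040763696751628276
tray [0.623  0.1232 0.046 ]
tray [ 0.6324 -0.0717  0.046 ]
tray [ 0.3908 -0.0875  0.046 ]
tray [0.3766 0.1057 0.046 ]
bottle [ 0.6716 -0.1223  0.1827]
bottle [ 0.6467 -0.114   0.0767]
weight/pink [0.6803 0.2035 0.0594]
weight/pink [0.6585 0.2214 0.0301]
weight/pink [ 0.6758 -0.215   0.0467]
-0.2 0.6587593627484394 0.12237146012948918
-0.15 0.6500142023246445 0.19575591883770382
-0.1 0.660119092958993 0.44036413276518527
-0.05 0.6977403103117723 0.4419189130722283
-0.0 0.6703492835703808 0.44891202574294997
0.05 0.6500026361993412 0.45346237135901823
0.1 0.65002456733898 0.44233027859446583
```

The pot is the only pot-like open vessel: rim at top-image pixel (361,193) with three spools inside and its handle at (328,206). The lookalikes are the warmer ring (181,194), the linen tape (258,179) and a cardboard ring low in the picture. The pink spool at (355,147) is outside the pot and not wanted. The tool can only yaw, so I'll first test what the servo does to tool tilt at the limit of reach.

Call:
servo_tool(rows=[[0,62.5,0,0],[0,62.5,0,0],[0,62.5,0,0],[0,62.5,0,0],[0,62.5,0,0],[0,62.5,0,0]])

```text
time: 0.85
tcp_pos: [0.347, 0.7745, 0.2496]
tool_rot: [[-0.913, 0.408, -0.001], [0.408, 0.913, 0.003], [0.002, 0.002, -1.0]]
contact_force: [1.1, 1.3, 0.5]
finger_gap: 0.0852
grip_force: 0.0
```

```bash
python3 - <<'E'
from h import *
np.set_printoptions(precision=4,suppress=True)
s=arm.read_state()
for k in ('time','q','tcp_pos','tool_rot'): print(k,s[k])
E
```

```text
time 0.85
q [1.0502 0.9668 1.3257 1.9276 0.0025 1.4699]
tcp_pos [0.347  0.7745 0.2496]
tool_rot [[-0.9132  0.4076 -0.0011]
 [ 0.4075  0.9132  0.0031]
 [ 0.0022  0.0024 -1.    ]]
```

Call:
servo_tool(rows=[[0,62.5,0,0],[0,62.5,0,0]])

```text
time: 1.1
tcp_pos: [0.3484, 0.778, 0.2358]
tool_rot: [[-0.913, 0.407, -0.017], [0.408, 0.913, -0.006], [0.013, -0.012, -1.0]]
contact_force: [-0.5, -0.2, -0.3]
finger_gap: 0.0854
grip_force: 0.0
```

```bash
python3 - <<'E'
from h import *
np.set_printoptions(precision=4,suppress=True)
s=arm.read_state()
for k in ('time','q','tcp_pos','tool_rot'): print(k,s[k])
E
```

```text
time 1.1
q [1.0476 0.9984 1.3616 1.9478 0.0121 1.4673]
tcp_pos [0.3484 0.778  0.2358]
tool_rot [[-0.9131  0.4075 -0.0173]
 [ 0.4076  0.9131 -0.0058]
 [ 0.0134 -0.0124 -0.9998]]
```

Call:
servo_tool(rows=[[0,62.5,-62.5,0],[0,62.5,-62.5,0]])

```text
time: 1.35
tcp_pos: [0.3455, 0.7701, 0.2918]
tool_rot: [[-0.913, 0.408, 0.01], [0.407, 0.912, 0.056], [0.014, 0.055, -0.998]]
contact_force: [0.0, 0.3, 0.2]
finger_gap: 0.0856
grip_force: 0.0
```

```bash
python3 - <<'E'
from h import *
np.set_printoptions(precision=4,suppress=True)
s=arm.read_state()
for k in ('time','q','tcp_pos','tool_rot'): print(k,s[k])
E
```

```text
time 1.35
q [1.0433 0.933  1.3639 1.9483 0.0201 1.4639]
tcp_pos [0.3455 0.7701 0.2918]
tool_rot [[-0.9131  0.4076  0.0095]
 [ 0.4074  0.9115  0.0562]
 [ 0.0142  0.0552 -0.9984]]
```

Call:
servo_tool(rows=[[0,30,-62.5,0],[0,30,-62.5,0],[0,30,-62.5,0],[0,30,-62.5,0]])

```text
time: 1.85
tcp_pos: [0.3317, 0.7362, 0.4249]
tool_rot: [[-0.913, 0.4, 0.082], [0.408, 0.891, 0.2], [0.007, 0.216, -0.976]]
contact_force: [0.9, 0.2, -0.2]
finger_gap: 0.0852
grip_force: 0.0
```

```bash
python3 - <<'E'
from h import *
np.set_printoptions(precision=4,suppress=True)
s=arm.read_state()
for k in ('time','q','tcp_pos','tool_rot'): print(k,s[k])
E
```

```text
time 1.85
q [1.0327 0.7713 1.3639 1.9482 0.0321 1.4575]
tcp_pos [0.3317 0.7362 0.4249]
tool_rot [[-0.9128  0.4001  0.0818]
 [ 0.4083  0.8907  0.1997]
 [ 0.007   0.2157 -0.9764]]
```

```bash
cat > kin.py <<'E'
import numpy as np
from scipy.optimize import least_squares
lo=np.array([-3.04,-.91,-1.04,-1.92,-1.52,-3.14]);hi=np.array([3.04,1.82,1.36,1.95,1.45,3.14])
def fk(q,p):
    a,L1,e,L2,La,Lb,h,d=p
    F=np.array([np.cos(q[0]),np.sin(q[0]),0]);l=np.array([-F[1],F[0],0]);U=np.array([0,0,1.])
    ps=q[1]-q[2];ph=ps+q[3]
    f2=np.cos(ps)*F-np.sin(ps)*U; n2=np.sin(ps)*F+np.cos(ps)*U
    f=np.cos(ph)*F-np.sin(ph)*U
    z=np.cos(q[4])*f+np.sin(q[4])*l; y=np.cos(q[4])*l-np.sin(q[4])*f; x=np.cross(y,z)
    pos=a*F+h*U+L1*(np.sin(q[1])*F+np.cos(q[1])*U)+L2*f2+e*n2+La*f+Lb*z+d*l
    c,s=np.cos(q[5]),np.sin(q[5])
    return pos,np.c_[c*x+s*y,-s*x+c*y,z]
D=[([0.9984,0.2592,0.0208,1.3337,0.,1.4182],[0.224,0.502,0.2497]),([1.0502,0.9668,1.3257,1.9276,0.0025,1.4699],[0.347,0.7745,0.2496]),
([1.0476,0.9984,1.3616,1.9478,0.0121,1.4673],[0.3484,0.778,0.2358]),([1.0433,0.933,1.3639,1.9483,0.0201,1.4639],[0.3455,0.7701,0.2918]),
([1.0327,0.7713,1.3639,1.9482,0.0321,1.4575],[0.3317,0.7362,0.4249])]
def fit():
    p0=[0,.4,0,.4,.1,.15,.2,.0845]
    def res(p):
        return np.r_[np.concatenate([fk(q,p)[0]-x for q,x in D])*1e3, (p-p0)*.3]
    return least_squares(res,p0)
def ik(pos,R,p,q0,fixz=True):
    def res(q):
        P,M=fk(q,p); return np.r_[(P-pos)*5,(M-R).ravel()]
    best=None
    for s in q0:
        r=least_squares(res,np.clip(s,lo+.02,hi-.02),bounds=(lo,hi))
        if best is None or r.cost<best.cost: best=r
    return best
def rot(H,tilt,roll):
    # tilt: angle of tool z from straight down towards heading H; roll about tool z; roll=0: y horizontal left of heading
    F=np.array([np.cos(H),np.sin(H),0]);l=np.array([-F[1],F[0],0]);z=np.sin(tilt)*F-np.cos(tilt)*np.array([0,0,1.]);x=np.cross(l,z)
    c,s=np.cos(roll),np.sin(roll); return np.c_[c*x+s*l,-s*x+c*l,z]
E
python3 - <<'E'
from kin import *
np.set_printoptions(precision=4,suppress=True)
r=fit();print(r.x,r.cost);p=r.x
for q,x in D: print((fk(q,p)[0]-x)*1e3,fk(q,p)[1][:,1])
E
```

```text
[0.0004 0.5843 0.0292 0.3981 0.1006 0.2773 0.1284 0.0836] 0.009859415751001008
[ 0.041  -0.0247  0.002 ] [ 0.4076  0.9132 -0.0013]
[-0.0573  0.0065 -0.0458] [0.4075 0.9132 0.0023]
[ 0.0053 -0.0241  0.006 ] [ 0.4075  0.9131 -0.0125]
[0.0038 0.0592 0.0477] [0.4076 0.9115 0.0552]
[ 0.006  -0.0192 -0.0099] [0.4    0.8907 0.2157]
```

```bash
cat > scan.py <<'E'
from kin import *
np.set_printoptions(precision=2,suppress=True)
p=fit().x; S=[[0,.3,0,.8,0,0],[0,.8,.5,.5,.7,1],[0,.8,.5,.5,-.7,-1],[0,.6,-.5,0,0,0],[.3,.2,-.8,.3,.5,3]]
pot=np.array([.524,-.213]);tr=np.array([.46,.015]);wm=np.array([.5315,.311])
for th in (60,70,80,90):
  for H in range(-60,61,15):
    h=np.radians(H);F=np.array([np.cos(h),np.sin(h)]);out=[]
    for c,z,rolls in ((pot,.075,(0,)),(wm,.115,(0,)),(tr,.19,(0,120,-120))):
        for rl in rolls:
            r=ik(np.r_[c-.104*F,z],rot(h,np.radians(th),np.radians(rl)),p,S)
            out.append('%.4f'%r.cost if r.cost>1e-5 else 'ok q4=%.2f q5=%.2f q3=%.2f q1=%.2f'%(r.x[4],r.x[5],r.x[3],r.x[1]))
    print(th,H,' | '.join(out))
E
python3 scan.py
```

```text
60 -60 0.0006 | ok q4=-0.93 q5=2.27 q3=1.55 q1=0.79 | ok q4=-1.04 q5=1.78 q3=0.94 q1=0.24 | ok q4=-1.04 q5=-2.41 q3=0.94 q1=0.24 | ok q4=-1.04 q5=-0.31 q3=0.94 q1=0.24
60 -45 0.0450 | ok q4=-1.02 q5=1.90 q3=1.10 q1=0.62 | ok q4=-1.02 q5=1.25 q3=0.42 q1=0.04 | ok q4=-1.02 q5=-2.94 q3=0.42 q1=0.04 | ok q4=-1.02 q5=-0.84 q3=0.42 q1=0.04
60 -30 0.1062 | ok q4=-1.04 q5=1.41 q3=0.50 q1=0.45 | 0.0015 | 0.0015 | 0.0015
60 -15 0.0894 | ok q4=-0.93 q5=0.89 q3=-0.13 q1=0.32 | 0.0308 | 0.0308 | 0.0295
60 0 0.0192 | 0.0002 | 0.0362 | 0.0362 | 0.0270
60 15 ok q4=1.04 q5=-1.44 q3=0.20 q1=0.32 | 0.0242 | 0.0057 | 0.0057 | 0.0057
60 30 ok q4=1.02 q5=-1.92 q3=0.77 q1=0.46 | 0.0398 | ok q4=1.04 q5=-1.77 q3=0.89 q1=-0.09 | ok q4=1.04 q5=0.32 q3=0.89 q1=-0.09 | ok q4=1.04 q5=2.42 q3=0.89 q1=-0.09
60 45 ok q4=0.93 q5=-2.26 q3=1.19 q1=0.61 | 0.0144 | ok q4=0.98 q5=-2.12 q3=1.15 q1=0.13 | ok q4=0.98 q5=-0.02 q3=1.15 q1=0.13 | ok q4=0.98 q5=2.07 q3=1.15 q1=0.13
60 60 ok q4=0.81 q5=-2.49 q3=1.50 q1=0.74 | ok q4=0.96 q5=-0.98 q3=-0.12 q1=0.21 | ok q4=0.89 q5=-2.35 q3=1.38 q1=0.30 | ok q4=0.89 q5=-0.26 q3=1.38 
[... 2216 characters left out ...]
| ok q4=-1.38 q5=-1.05 q3=1.86 q1=0.73 | ok q4=-1.38 q5=1.05 q3=1.86 q1=0.73
90 -45 0.2272 | 0.0023 | 0.0027 | 0.0027 | 0.0027
90 -30 0.4867 | 0.0011 | 0.0603 | 0.0603 | 0.0603
90 -15 0.1955 | 0.0006 | 0.2076 | 0.2076 | 0.2076
90 0 0.0566 | 0.0741 | 0.2041 | 0.2041 | 0.2041
90 15 0.0041 | 0.2476 | 0.0926 | 0.0926 | 0.0926
90 30 ok q4=1.31 q5=-3.14 q3=1.66 q1=0.95 | 0.3729 | 0.0059 | 0.0059 | 0.0059
90 45 ok q4=1.12 q5=-3.14 q3=1.88 q1=1.00 | 0.1605 | ok q4=1.16 q5=-3.14 q3=1.61 q1=0.67 | ok q4=1.16 q5=-1.05 q3=1.61 q1=0.67 | ok q4=1.16 q5=1.05 q3=1.61 q1=0.67
90 60 0.0073 | 0.0291 | ok q4=1.03 q5=-3.14 q3=1.81 q1=0.71 | ok q4=1.03 q5=-1.05 q3=1.81 q1=0.71 | ok q4=1.03 q5=1.05 q3=1.81 q1=0.71
```

```bash
cat > scan2.py <<'E'
from kin import *
np.set_printoptions(precision=2,suppress=True)
p=fit().x; S=[[0,.3,0,.8,0,0],[0,.8,.5,.5,-.7,-1],[.2,.5,.2,1.2,-1,1.8]]
pot=np.array([.524,-.213]);tr=np.array([.46,.015]);wm=np.array([.5315,.311])
for th in (55,60,65,70):
  for H in (-90,-82,-74,-66):
    h=np.radians(H);F=np.array([np.cos(h),np.sin(h)]);out=[]
    for c,z in ((pot,.08),(wm,.12),(wm,.2),(tr,.2)):
            r=ik(np.r_[c-.104*F,z],rot(h,np.radians(th),0),p,S)
            out.append('%.4f'%r.cost if r.cost>1e-5 else 'ok %s'%r.x)
    print(th,H,' | '.join(out))
E
python3 scan2.py; python3 - <<'E'
from h import *
np.set_printoptions(precision=3,suppress=True)
for f in ('t0','s0'):
    P=cloud(load(f)).reshape(-1,3); P=P[np.isfinite(P[:,0])]
    print(f,P.min(0),P.max(0))
    q=P[(P[:,2]>.15)&(P[:,1]<-.25)]
    for a in np.arange(-.2,1.2,.1):
        m=q[(q[:,0]>a)&(q[:,0]<a+.1)]
        if len(m): print(round(a,1),len(m),'y',m[:,1].min(),m[:,1].max(),'z',m[:,2].min(),m[:,2].max())
E
```

```text
55 -90 ok [ 0.07  0.5  -0.44  0.73 -0.96  1.68] | 0.0068 | 0.0281 | ok [ 0.5   0.5  -0.1   1.58 -0.8   2.33]
55 -82 ok [ 0.07  0.42 -0.59  0.45 -0.96  1.44] | ok [ 0.82  0.96  0.61  1.95 -0.69  2.52] | 0.0075 | ok [ 0.54  0.43 -0.21  1.44 -0.86  2.2 ]
55 -74 ok [ 0.05  0.35 -0.75  0.15 -0.92  1.18] | ok [ 0.85  0.88  0.45  1.79 -0.76  2.41] | ok [ 0.85  0.84  0.56  1.95 -0.76  2.41] | ok [ 0.57  0.35 -0.33  1.28 -0.9   2.05]
55 -66 ok [ 0.02  0.3  -0.91 -0.14 -0.85  0.93] | ok [ 0.88  0.8   0.28  1.62 -0.82  2.29] | ok [ 0.88  0.75  0.39  1.78 -0.82  2.29] | ok [ 0.59  0.26 -0.45  1.1  -0.94  1.86]
60 -90 ok [ 0.09  0.54 -0.43  0.75 -1.04  1.75] | 0.0188 | 0.0481 | ok [ 0.52  0.55 -0.08  1.65 -0.85  2.42]
60 -82 ok [ 0.09  0.46 -0.61  0.43 -1.05  1.48] | 0.0030 | 0.0184 | ok [ 0.56  0.48 -0.2   1.51 -0.91  2.3 ]
60 -74 ok [ 0.08  0.39 -0.78  0.07 -1.01  1.19] | ok [ 0.87  0.93  0.49  1.89 -0.81  2.5 ] | 0.0022 | ok [ 0.59  0.39 -0.33  1.34 -0.97  2.14]
60 -66 ok [ 0.05  0.34 -0.95 -0.28 -0.94  0.91] | ok [ 0.9   0.85  0.31  1.71 -0.88  2.38] | ok [ 0.9   0.79  0.41  1.86 -0.88  2.38]
[... 1504 characters left out ...]
61526061623
0.8 4433 y -0.46486088083343785 -0.40024279051360007 z 0.1502277557599323 0.5595737847778465
0.9 2378 y -0.40751745207103 -0.34152229800427686 z 0.1500655808691309 0.48860184238880244
1.0 478 y -0.34862066314101553 -0.30067610385607313 z 0.1500644540321825 0.29728669913583383
s0 [-0.102 -0.592 -0.728] [1.292 1.341 0.47 ]
0.8 40 y -0.4214724965551615 -0.3981883469304419 z 0.1500782510344334 0.17331819861157916
0.9 475 y -0.40182055993218235 -0.34152583450788504 z 0.15021307997679423 0.22332499085409896
1.0 868 y -0.3448621983192282 -0.2843061806556821 z 0.15001816451640693 0.28048544909067985
1.1 688 y -0.2876223271203719 -0.250035531922547 z 0.15075201342381472 0.3200103744940906
```

```bash
cat > plan.py <<'E'
from kin import *
from workcell import arm
np.set_printoptions(precision=3,suppress=True)
p=fit().x
def path(wps):
    """rows from the present pose through world waypoints, constant orientation, with IK check"""
    s=arm.read_state();x=np.array(s['tcp_pos']);R=np.array(s['tool_rot']);q=np.array(s['q'])
    for w in wps:
        w=np.array(w,float);n=int(np.ceil(np.linalg.norm(w-x)/.0615));st=np.round(R.T@(w-x)/n*1e3,1)
        x=x+R@st*n/1e3; r=ik(x,R,p,[q]);dq=np.abs(r.x-q)/(n/8);q=r.x
        print(n,'x',list(st),'->',x,'q',q,'cost %.5f'%r.cost,'spd',dq)
E
python3 - <<'E'
from plan import *
A=np.radians([40,10,-20,-45,-64])
path([(.2,.46,.45)]+[(.46*np.cos(a),.46*np.sin(a),.45) for a in A])
E
```

```text
5 x [np.float64(1.5), np.float64(-58.7), np.float64(-18.1)] -> [0.2  0.46 0.45] q [0.967 0.047 0.245 1.556 0.046 1.393] cost 0.00000 spd [0.105 1.159 1.79  0.627 0.022 0.103]
4 x [np.float64(-51.5), np.float64(-21.3), np.float64(-5.1)] -> [0.352 0.296 0.45 ] q [ 0.424 -0.002  0.197  1.611  0.149  0.857] cost 0.00000 spd [1.087 0.099 0.097 0.109 0.206 1.073]
4 x [np.float64(-45.0), np.float64(-38.0), np.float64(-8.7)] -> [0.453 0.08  0.45 ] q [-0.138  0.057  0.261  1.721  0.211  0.289] cost 0.00000 spd [1.124 0.118 0.129 0.219 0.123 1.136]
4 x [np.float64(-19.5), np.float64(-54.9), np.float64(-12.3)] -> [ 0.432 -0.157  0.45 ] q [-0.661  0.132  0.348  1.846  0.209 -0.246] cost 0.00000 spd [1.046 0.151 0.173 0.25  0.003 1.07 ]
4 x [np.float64(7.3), np.float64(-48.1), np.float64(-10.5)] -> [ 0.325 -0.325  0.45 ] q [-1.072  0.192  0.419  1.937  0.168 -0.662] cost 0.00000 spd [0.821 0.119 0.143 0.182 0.082 0.832]
3 x [np.float64(25.6), np.float64(-42.6), np.float64(-9.3)] -> [ 0.202 -0.413  0.45 ] q [-1.373  0.208  0.429  1.95   0.121 -0.96 ] cost 0.00094 spd [0.804 0.043 0.027 0.035 0.126 0.794]
```

Call:
servo_tool(rows=[[1.5,-58.7,-18.1,0],[1.5,-58.7,-18.1,0],[1.5,-58.7,-18.1,0],[1.5,-58.7,-18.1,0],[1.5,-58.7,-18.1,0],[-51.5,-21.3,-5.1,0],[-51.5,-21.3,-5.1,0],[-51.5,-21.3,-5.1,0],[-51.5,-21.3,-5.1,0]])

```text
time: 2.98
tcp_pos: [0.3747, 0.3397, 0.4533]
tool_rot: [[-0.913, 0.399, 0.085], [0.408, 0.891, 0.197], [0.003, 0.214, -0.977]]
contact_force: [0.6, 0.1, 0.4]
finger_gap: 0.0851
grip_force: 0.0
```

Call:
servo_tool(rows=[[-45,-38,-8.7,0],[-45,-38,-8.7,0],[-45,-38,-8.7,0],[-45,-38,-8.7,0],[-19.5,-54.9,-12.3,0],[-19.5,-54.9,-12.3,0],[-19.5,-54.9,-12.3,0],[-19.5,-54.9,-12.3,0]])

```text
time: 3.98
tcp_pos: [0.4534, -0.112, 0.4558]
tool_rot: [[-0.913, 0.4, 0.085], [0.408, 0.893, 0.189], [-0.0, 0.207, -0.978]]
contact_force: [0.4, -0.6, 0.5]
finger_gap: 0.0855
grip_force: 0.0
```

Call:
servo_tool(rows=[[7.3,-48.1,-10.5,0],[7.3,-48.1,-10.5,0],[7.3,-48.1,-10.5,0],[7.3,-48.1,-10.5,0],[25.6,-42.6,-9.3,0],[25.6,-42.6,-9.3,0],[25.6,-42.6,-9.3,0],[0,0,-60,0],[0,0,-60,0]])

```text
time: 5.1
tcp_pos: [0.218, -0.3719, 0.4838]
tool_rot: [[-0.906, 0.408, 0.108], [0.418, 0.903, 0.095], [-0.059, 0.131, -0.99]]
contact_force: [-0.9, 0.4, -0.1]
finger_gap: 0.0856
grip_force: 0.0
```

```bash
cat > st.py <<'E'
from plan import *
s=arm.read_state();z=np.array(s['tool_rot'])[:,2];R=np.array(s['tool_rot'])
print(s['time'],'q',np.array(s['q']),'x',np.array(s['tcp_pos']));print(R,'tilt %.1f head %.1f'%(np.degrees(np.arccos(-z[2])),np.degrees(np.arctan2(z[1],z[0]))),np.array(s['contact_force']),'fk err mm',(fk(s['q'],p)[0]-s['tcp_pos'])*1e3)
E
python3 st.py
```

```text
5.1 q [-1.32   0.118  0.43   1.948  0.129 -0.896] x [ 0.218 -0.372  0.484]
[[-0.906  0.408  0.108]
 [ 0.418  0.903  0.095]
 [-0.059  0.131 -0.99 ]] tilt 8.3 head 41.4 [-0.865  0.4   -0.052] fk err mm [ 0.218 -0.179 -0.098]
```

Call:
servo_tool(rows=[[0,0,-62.5,0],[0,0,-62.5,0],[0,0,-62.5,0],[0,0,-62.5,0],[0,0,-62.5,0]])

```text
time: 5.72
tcp_pos: [0.1975, -0.3585, 0.5713]
tool_rot: [[-0.887, 0.433, 0.163], [0.416, 0.9, -0.128], [-0.202, -0.046, -0.978]]
contact_force: [-0.9, -0.5, 1.3]
finger_gap: 0.0856
grip_force: 0.0
```

```bash
python3 st.py
```

```text
5.725 q [-1.366  0.007  0.545  1.948  0.134 -0.912] x [ 0.198 -0.359  0.571]
[[-0.887  0.433  0.163]
 [ 0.416  0.9   -0.128]
 [-0.202 -0.046 -0.978]] tilt 12.0 head -38.2 [-0.888 -0.493  1.271] fk err mm [ 0.22  -0.199 -0.121]
```

Call:
servo_tool(rows=[[-30,-40,-62,0],[-30,-40,-62,0],[-30,-40,-62,0],[-30,-40,-62,0]])

```text
time: 6.22
tcp_pos: [0.2023, -0.4563, 0.6364]
tool_rot: [[-0.866, 0.458, 0.199], [0.392, 0.871, -0.297], [-0.31, -0.18, -0.934]]
contact_force: [-0.2, -0.6, 0.1]
finger_gap: 0.0854
grip_force: 0.0
```

```bash
python3 st.py
```

```text
6.225 q [-1.405  0.133  0.847  1.948  0.148 -0.925] x [ 0.202 -0.456  0.636]
[[-0.866  0.458  0.199]
 [ 0.392  0.871 -0.297]
 [-0.31  -0.18  -0.934]] tilt 21.0 head -56.2 [-0.224 -0.597  0.139] fk err mm [ 0.225 -0.148 -0.136]
```

Call:
servo_tool(rows=[[-20,-12,-62.5,0],[-20,-12,-62.5,0],[-20,-12,-62.5,0],[-22,-15,-62.5,0],[-22,-15,-62.5,0],[-25,-15,-62.5,0],[-25,-20,-62.5,0],[-25,-20,-62.5,0]])

```text
time: 7.22
tcp_pos: [0.2039, -0.3738, 0.801]
tool_rot: [[-0.807, 0.525, 0.271], [0.275, 0.739, -0.615], [-0.523, -0.422, -0.74]]
contact_force: [-0.5, 0.3, -0.5]
finger_gap: 0.0853
grip_force: 0.0
```

```bash
python3 st.py
```

```text
7.225 q [-1.359  0.01   1.114  1.948  0.136 -0.83 ] x [ 0.204 -0.374  0.801]
[[-0.807  0.525  0.271]
 [ 0.275  0.739 -0.615]
 [-0.523 -0.422 -0.74 ]] tilt 42.2 head -66.3 [-0.503  0.328 -0.53 ] fk err mm [ 0.217 -0.163 -0.195]
```

Call:
servo_tool(rows=[[-50,-14,-55,0],[-50,-14,-55,0],[-50,-14,-55,0],[-50,-20,-50,0],[-50,-20,-50,0],[-50,-25,-45,0],[-50,-25,-45,0]])

```text
time: 8.1
tcp_pos: [0.2424, -0.2745, 0.9028]
tool_rot: [[-0.742, 0.572, 0.35], [0.128, 0.634, -0.763], [-0.658, -0.521, -0.543]]
contact_force: [-0.2, -0.1, 0.5]
finger_gap: 0.0857
grip_force: 0.0
```

```bash
python3 st.py
```

```text
8.1 q [-0.967 -0.003  1.364  1.948 -0.145 -0.575] x [ 0.242 -0.275  0.903]
[[-0.742  0.572  0.35 ]
 [ 0.128  0.634 -0.763]
 [-0.658 -0.521 -0.543]] tilt 57.1 head -65.3 [-0.244 -0.083  0.469] fk err mm [-0.101 -0.321 -0.232]
```

Call:
servo_tool(rows=[[-50,-40,-45,0],[-50,-40,-45,0]])

```text
time: 8.35
tcp_pos: [0.2136, -0.2561, 0.9208]
tool_rot: [[-0.725, 0.578, 0.375], [0.089, 0.619, -0.78], [-0.683, -0.532, -0.5]]
contact_force: [0.4, -0.4, -0.4]
finger_gap: 0.0854
grip_force: 0.0
```

```bash
python3 st.py; cat > g.py <<'E'
from plan import *
s=arm.read_state();R=np.array(s['tool_rot']);z=R[:,2];H=np.arctan2(z[1],z[0]);th=np.arccos(-z[2])
for rl in (0,180):
    T=rot(H,th,np.radians(rl));d=T.T@R; print('yaw needed',rl,np.degrees(np.arctan2((R.T@T)[1,0],(R.T@T)[0,0])))
    F=np.array([np.cos(H),np.sin(H)])
    for n,pt in dict(pre=np.r_[.482-.06*F[0],-.118-.06*F[1],.16],g=[.482,-.118,.08],up=[.482,-.118,.30],pour=[.44,.06,.26],w=np.r_[np.array([.5315,.311])-.104*F,.12]).items():
        S=[[0,.3,-.6,0,-.9,-2.2],[0,.3,-.6,0,-.9,.9],[.6,.3,-.4,1.1,-1,1.9],[.6,.3,-.4,1.1,-1,-1.2],[.9,.8,.3,1.7,-.9,-.7]]
        r=ik(np.array(pt),T,p,S);print(n,r.x,'%.5f'%r.cost)
E
python3 g.py
```

```text
8.35 q [-1.147 -0.06   1.364  1.948  0.021 -0.674] x [ 0.214 -0.256  0.921]
[[-0.725  0.578  0.375]
 [ 0.089  0.619 -0.78 ]
 [-0.683 -0.532 -0.5  ]] tilt 60.0 head -64.3 [ 0.411 -0.44  -0.369] fk err mm [ 0.096 -0.221 -0.248]
yaw needed 0 37.940836020218796
pre [ 0.189  0.152 -0.832  0.17  -0.992  1.084] 0.00000
g [ 0.039  0.34  -0.974 -0.346 -0.918  0.857] 0.00000
up [ 0.039 -0.045 -0.616  0.398 -0.918  0.857] 0.00000
pour [ 0.495  0.16  -0.456  1.036 -1.045  1.665] 0.00000
w [ 0.904  0.83   0.277  1.67  -0.89   2.346] 0.00000
yaw needed 180 -142.0591639797812
pre [ 0.189  0.152 -0.832  0.17  -0.992 -2.057] 0.00000
g [ 0.039  0.34  -0.974 -0.346 -0.918 -2.284] 0.00000
up [ 0.039 -0.045 -0.616  0.398 -0.918 -2.284] 0.00000
pour [ 0.495  0.16  -0.456  1.036 -1.045 -1.477] 0.00000
w [ 0.904  0.83   0.277  1.67  -0.89  -0.795] 0.00000
```

Call:
servo_tool(rows=[[-50,-40,-40,0],[-50,-40,-40,0]])

```text
time: 8.6
tcp_pos: [0.1964, -0.2476, 0.9413]
tool_rot: [[-0.702, 0.593, 0.395], [0.042, 0.588, -0.808], [-0.711, -0.551, -0.437]]
contact_force: [-0.1, 0.3, 0.7]
finger_gap: 0.0853
grip_force: 0.0
```

```bash
python3 st.py; cat >> plan.py <<'E'
def go(wps,dec=0,vmax=.0615):
    """waypoints (x,y,z,yaw_deg): rows in tool axes, IK and speed check per row"""
    s=arm.read_state();x=np.array(s['tcp_pos']);R=np.array(s['tool_rot']);q=np.array(s['q'])
    for w in wps:
        n=int(max(np.ceil(np.linalg.norm(np.array(w[:3])-x)/vmax),np.ceil(abs(w[3])/10.6),1));rows=[];mx=0;mc=0;y=round(w[3]/n,1)
        for i in range(n):
            st=np.round(R.T@(np.array(w[:3])-x)/(n-i)*1e3,dec); x=x+R@st/1e3
            c,si=np.cos(np.radians(y)),np.sin(np.radians(y)); R=R@np.array([[c,-si,0],[si,c,0],[0,0,1]])
            r=ik(x,R,p,[q]);mx=max(mx,np.max(np.abs(r.x-q)*8/(.7*np.array([2.22,2.22,2.79,3.14,3.14,3.14]))));mc=max(mc,r.cost);q=r.x
            rows.append([float(v)+0. for v in st]+[float(y)])
        print(str(rows).replace('.0,',','),'\n ->',x,'q',q,'spd/lim %.2f cost %.5f'%(mx,mc))
    return x,R
E
python3 - <<'E'
from plan import *
s=arm.read_state();R=np.array(s['tool_rot']);z=R[:,2];H=np.arctan2(z[1],z[0]);th=np.arccos(-z[2])
T=rot(H,th,np.pi);M=R.T@T;yaw=np.degrees(np.arctan2(M[1,0],M[0,0]));print('yaw',yaw)
g=np.array([.482,-.118,.08]);pre=g-.08*z
go([(.36,-.13,.6,-60),(*pre,yaw+60)])
E
```

```text
8.6 q [-1.442 -0.111  1.364  1.948  0.292 -0.805] x [ 0.196 -0.248  0.941]
[[-0.702  0.593  0.395]
 [ 0.042  0.588 -0.808]
 [-0.711 -0.551 -0.437]] tilt 64.1 head -64.0 [-0.064  0.302  0.739] fk err mm [ 0.442 -0.144 -0.223]
yaw -142.25288224021716
[[19, 51, 17, -8.6], [11, 53, 17, -8.6], [3, 54, 17, -8.6], [-5, 54, 17, -8.6], [-13, 52, 17, -8.6], [-20, 50, 17, -8.6], [-28, 46, 17, -8.6]] 
 -> [ 0.361 -0.13   0.6  ] q [ 0.041 -0.333 -0.106  1.107 -0.968 -0.926] spd/lim 2.72 cost 0.00000
[[-19, 48, 21, -9.1], [-27, 44, 21, -9.1], [-33, 39, 20, -9.1], [-39, 33, 21, -9.1], [-44, 27, 20, -9.1], [-48, 19, 21, -9.1], [-50, 12, 20, -9.1], [-52, 4, 21, -9.1], [-51, -5, 20, -9.1]] 
 -> [ 0.45  -0.053  0.115] q [ 0.244  0.28  -0.923 -0.039 -1.075 -2.023] spd/lim 0.69 cost 0.00000
```

```bash
python3 - <<'E'
from plan import *
for w,v in (([(.28,-.24,.86,-30)],.025),([(.28,-.24,.86,0),(.36,-.13,.6,-60)],.03),([(.2,-.30,.80,-20),(.36,-.13,.6,-40)],.03),([(.2,-.27,.85,0),(.3,-.2,.75,0),(.36,-.13,.6,-40)],.025)):
    print('---');go(w,vmax=v)
E
```

```text
---
[[0, 20, 12, -6.0], [-2, 20, 13, -6.0], [-4, 19, 12, -6.0], [-6, 19, 13, -6.0], [-9, 17, 12, -6.0]] 
 -> [ 0.28  -0.24   0.861] q [-0.602 -0.261  0.675  1.446 -0.459 -0.94 ] spd/lim 1.68 cost 0.00000
---
[[0, 25, 16, 0.0], [0, 25, 15, 0.0], [0, 24, 16, 0.0], [-1, 25, 15, 0.0]] 
 -> [ 0.28 -0.24  0.86] q [-0.6   -0.261  0.674  1.445 -0.46  -0.415] spd/lim 1.97 cost 0.00000
[[13, 26, 6, -6.0], [11, 27, 6, -6.0], [8, 28, 6, -6.0], [5, 28, 6, -6.0], [2, 29, 5, -6.0], [-1, 29, 6, -6.0], [-4, 28, 5, -6.0], [-7, 28, 6, -6.0], [-10, 27, 5, -6.0], [-13, 25, 6, -6.0]] 
 -> [ 0.36 -0.13  0.6 ] q [ 0.041 -0.334 -0.107  1.107 -0.968 -0.923] spd/lim 0.47 cost 0.00000
---
[[16, 8, 18, -3.3], [15, 9, 18, -3.3], [15, 10, 17, -3.3], [14, 11, 18, -3.3], [14, 12, 17, -3.3], [13, 12, 18, -3.3]] 
 -> [ 0.2 -0.3  0.8] q [-1.48  -0.448  0.379  1.306  0.326 -1.169] spd/lim 1.36 cost 0.00000
[[-6, 27, 1, -3.6], [-8, 27, 1, -3.6], [-10, 26, 1, -3.6], [-11, 26, 1, -3.6], [-13, 25, 1, -3.6], [-14, 24, 1, -3.6], [-16, 23, 1, -3.6], [-17, 22, 1, -3.6], [-19, 21, 2, -3.6], [-20, 20, 1, -3.6], [-20, 18, 2, -3.6]] 
 -> [ 0.36 -0.13  0.6 ] q [ 0.041 -0.334 -0.107  1.106 -0.968 -0.913] spd/lim 1.09 cost 0.00000
---
[[15, 10, 15, 0.0], [15, 10, 15, 0.0], [16, 10, 15, 0.0], [15, 9, 14, 0.0]] 
 -> [ 0.2   -0.27   0.851] q [-1.436 -0.394  0.601  1.468  0.287 -0.803] spd/lim 1.34 cost 0.00000
[[1, 22, 4, 0.0], [1, 22, 4, 0.0], [0, 22, 4, 0.0], [1, 22, 4, 0.0], [0, 23, 4, 0.0], [1, 22, 4, 0.0], [0, 23, 3, 0.0]] 
 -> [ 0.3  -0.2   0.75] q [-0.323 -0.377  0.249  1.232 -0.696 -0.241] spd/lim 1.27 cost 0.00000
[[8, 20, 4, -5.0], [7, 21, 4, -5.0], [5, 21, 4, -5.0], [3, 21, 4, -5.0], [1, 22, 4, -5.0], [-1, 21, 4, -5.0], [-2, 22, 4, -5.0], [-4, 21, 5, -5.0]] 
 -> [ 0.36 -0.13  0.6 ] q [ 0.041 -0.335 -0.108  1.106 -0.968 -0.574] spd/lim 0.31 cost 0.00000
```

Call:
servo_tool(rows=[[0,9,6,0],[0,9,6,0],[0,9,6,0],[0,12,8,0],[0,12,8,0],[0,16,10,0],[0,16,10,0],[0,16,10,0]])

```text
time: 9.6
tcp_pos: [0.28, -0.242, 0.858]
tool_rot: [[-0.701, 0.594, 0.396], [0.044, 0.589, -0.807], [-0.712, -0.548, -0.439]]
contact_force: [-0.4, -0.3, 0.5]
finger_gap: 0.0856
grip_force: 0.0
```

```bash
python3 st.py; python3 - <<'E'
from plan import *
s=arm.read_state();R=np.array(s['tool_rot']);z=R[:,2];H=np.arctan2(z[1],z[0]);th=np.arccos(-z[2])
T=rot(H,th,np.pi);M=R.T@T;yaw=np.degrees(np.arctan2(M[1,0],M[0,0]));print('yaw',yaw)
g=np.array([.482,-.118,.08]);pre=g-.08*z
go([(.36,-.13,.6,-60)],vmax=.05)
print();go([(.36,-.13,.6,-60),(*pre,yaw+60)],vmax=.058)
E
```

```text
9.6 q [-0.621 -0.267  0.661  1.435 -0.44  -0.424] x [ 0.28  -0.242  0.858]
[[-0.701  0.594  0.396]
 [ 0.044  0.589 -0.807]
 [-0.712 -0.548 -0.439]] tilt 64.0 head -63.9 [-0.425 -0.276  0.51 ] fk err mm [-0.421 -0.572 -0.291]
yaw -142.40004883620506
[[22, 42, 9, -10.0], [14, 46, 9, -10.0], [6, 48, 9, -10.0], [-2, 48, 9, -10.0], [-10, 47, 9, -10.0], [-18, 44, 10, -10.0]] 
 -> [ 0.36 -0.13  0.6 ] q [ 0.039 -0.335 -0.107  1.106 -0.964 -0.922] spd/lim 0.77 cost 0.00000

[[22, 42, 9, -10.0], [14, 46, 9, -10.0], [6, 48, 9, -10.0], [-2, 48, 9, -10.0], [-10, 47, 9, -10.0], [-18, 44, 10, -10.0]] 
 -> [ 0.36 -0.13  0.6 ] q [ 0.039 -0.335 -0.107  1.106 -0.964 -0.922] spd/lim 0.77 cost 0.00000
[[-19, 48, 21, -9.2], [-27, 44, 21, -9.2], [-33, 39, 21, -9.2], [-39, 33, 21, -9.2], [-44, 27, 20, -9.2], [-48, 19, 21, -9.2], [-50, 11, 20, -9.2], [-51, 3, 21, -9.2], [-52, -4, 20, -9.2]] 
 -> [ 0.45  -0.053  0.115] q [ 0.243  0.28  -0.925 -0.042 -1.072 -2.035] spd/lim 0.70 cost 0.00000
```

Call:
servo_tool(rows=[[22,42,9,-10],[14,46,9,-10],[6,48,9,-10],[-2,48,9,-10],[-10,47,9,-10],[-18,44,10,-10]])

```text
time: 10.35
tcp_pos: [0.3596, -0.1302, 0.5986]
tool_rot: [[-0.863, -0.315, 0.396], [-0.491, 0.33, -0.806], [0.123, -0.89, -0.439]]
contact_force: [0.5, 0.4, 1.1]
finger_gap: 0.0855
grip_force: 0.0
```

Call:
servo_tool(rows=[[-19,48,21,-9.2],[-27,44,21,-9.2],[-33,39,21,-9.2],[-39,33,21,-9.2],[-44,27,20,-9.2],[-48,19,21,-9.2],[-50,11,20,-9.2],[-51,3,21,-9.2],[-52,-4,20,-9.2]])

```text
time: 11.48
tcp_pos: [0.4499, -0.0528, 0.1138]
tool_rot: [[0.202, -0.896, 0.396], [-0.391, -0.445, -0.806], [0.898, 0.008, -0.44]]
contact_force: [0.9, -0.1, -0.6]
finger_gap: 0.0852
grip_force: 0.0
```

```bash
python3 st.py; python3 - <<'E'
from h import *
a=shot('top','t1');b=shot('scene','s1')
t=cv2.imread('pics/t1.png')[140:240,280:400];s=cv2.imread('pics/s1.png')[200:340,260:420]
cv2.imwrite('pics/c1.png',np.hstack([cv2.resize(t,(480,400),interpolation=2),cv2.resize(s,(320*400//280*1,400),interpolation=2)])[:, :800])
E
```

```text
11.475 q [ 0.24   0.277 -0.928 -0.049 -1.07  -2.045] x [ 0.45  -0.053  0.114]
[[ 0.202 -0.896  0.396]
 [-0.391 -0.445 -0.806]
 [ 0.898  0.008 -0.44 ]] tilt 63.9 head -63.8 [ 0.908 -0.077 -0.56 ] fk err mm [-0.348 -1.551  1.131]
```

View pics/c1.png

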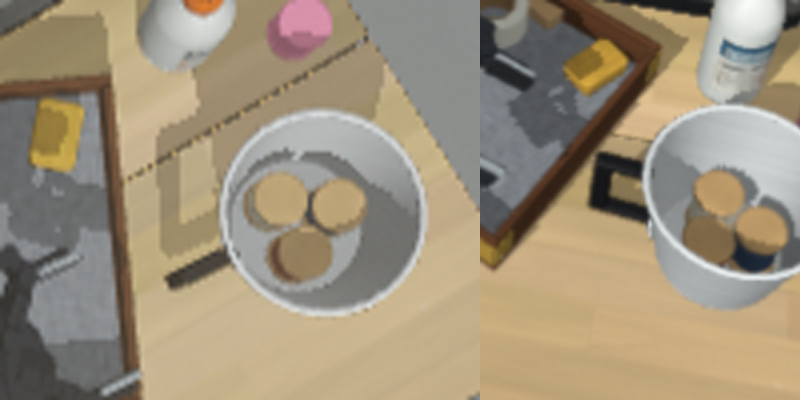

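```bash
python3 - <<'E'
from h import *
from plan import go
im=load('t1')
for u,v,z in ((172,276,.094),(196,269,.094),(224,256,.094),(324,212,.105)): print(plane_pt(im,280+u/4-.4,140+v/4-.4,z))
W=cloud(im)
P=W.reshape(-1,3);C=np.array([.5242,-.2119]);m=np.isfinite(P[:,0]);P=P[m];d=np.hypot(*(P[:,:2]-C).T)
r=P[(P[:,2]>.097)&(P[:,2]<.112)&(d>.064)&(d<.08)];print(circ(r[:,:2]),len(r))
C=circ(r[:,:2])[0]
h=P[(P[:,2]>.085)&(P[:,2]<.102)&(d>.080)&(d<.12)&(P[:,1]>-.16)&(P[:,1]<-.09)&(P[:,0]>.45)];print(h.mean(0),len(h),np.degrees(np.arctan2(*(h.mean(0)[:2]-C)[::-1])),np.hypot(*(h[:,:2]-C).T).max())
E
```

```text
[ 0.481 -0.107  0.094]
[ 0.486 -0.124  0.094]
[ 0.496 -0.144  0.094]
[ 0.526 -0.215  0.105]
(array([ 0.525, -0.213]), np.float64(0.07090929210813948)) 379
[ 0.485 -0.125  0.094] 50 114.07107280466433 0.11167357283127664
```

```bash
python3 - <<'E'
from plan import *
go([(.482,-.118,.075,0)],vmax=.02)
E
```

```text
[[0, 0, 16, 0.0], [0, 0, 16, 0.0], [1, -1, 16, 0.0], [0, 0, 16, 0.0], [1, -1, 17, 0.0]] 
 -> [ 0.482 -0.118  0.075] q [ 0.058  0.401 -1.017 -0.506 -0.976 -2.344] spd/lim 0.36 cost 0.00000
```

Call:
servo_tool(rows=[[0,0,16,0],[0,0,16,0],[1,-1,16,0],[0,0,16,0],[1,-1,17,0]], gripper=70)

```text
time: 12.2
tcp_pos: [0.4842, -0.119, 0.0836]
tool_rot: [[0.193, -0.898, 0.396], [-0.394, -0.441, -0.807], [0.899, -0.001, -0.438]]
contact_force: [0.2, 0.4, -0.5]
finger_gap: 0.0597
grip_force: 0.0
```

Call:
servo_tool(rows=[[0,0,0,0],[0,0,0,0],[0,0,0,0],[0,0,0,0],[0,0,0,0],[0,0,0,0]], gripper=0, grip_force=90)

```text
time: 12.95
tcp_pos: [0.4836, -0.1181, 0.0817]
tool_rot: [[0.198, -0.897, 0.395], [-0.391, -0.442, -0.807], [0.899, 0.005, -0.439]]
contact_force: [-3.6, 2.7, 9.5]
finger_gap: 0.0124
grip_force: 88.0
```

```bash
python3 st.py
```

```text
12.95 q [ 0.055  0.384 -1.017 -0.504 -0.975 -2.345] x [ 0.484 -0.118  0.082]
[[ 0.198 -0.897  0.395]
 [-0.391 -0.442 -0.807]
 [ 0.899  0.005 -0.439]] tilt 64.0 head -63.9 [-3.641  2.673  9.525] fk err mm [-0.856 -1.395  0.942]
```

```bash
python3 - <<'E'
from plan import *
go([(.483,-.118,.17,0)],vmax=.025)
E
```

```text
[[20, 0, -10, 0.0], [20, 0, -10, 0.0], [20, 0, -10, 0.0], [19, 1, -9, 0.0]] 
 -> [ 0.483 -0.118  0.17 ] q [ 0.059  0.168 -0.897 -0.164 -0.977 -2.339] spd/lim 0.34 cost 0.00000
```

Call:
servo_tool(rows=[[8,0,-4,0],[16,0,-8,0],[20,0,-10,0],[20,0,-10,0],[15,1,-7,0],[0,0,0,0]])

```text
time: 13.7
tcp_pos: [0.4831, -0.118, 0.1696]
tool_rot: [[0.2, -0.896, 0.396], [-0.393, -0.444, -0.806], [0.898, 0.005, -0.441]]
contact_force: [0.5, -0.2, -3.3]
finger_gap: 0.0123
grip_force: 88.0
```

```bash
python3 st.py; python3 - <<'E'
from h import *
a=shot('scene','s2')
s=cv2.imread('pics/s2.png')[150:350,210:430]
cv2.imwrite('pics/c2.png',cv2.resize(s,None,fx=2.5,fy=2.5))
E
```

```text
13.7 q [ 0.054  0.164 -0.899 -0.166 -0.972 -2.345] x [ 0.483 -0.118  0.17 ]
[[ 0.2   -0.896  0.396]
 [-0.393 -0.444 -0.806]
 [ 0.898  0.005 -0.441]] tilt 63.9 head -63.8 [ 0.474 -0.245 -3.349] fk err mm [-0.823 -1.39   0.777]
```

View pics/c2.png

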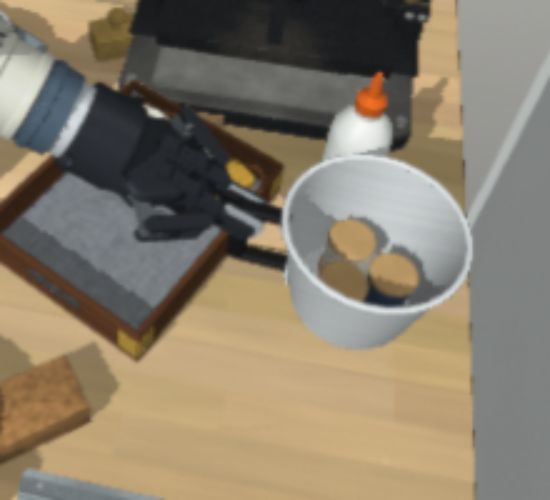

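```bash
cat > pour.py <<'E'
from plan import *
s=arm.read_state();R=np.array(s['tool_rot']);H=np.arctan2(R[1,2],R[0,2])
o=np.array([.104*np.cos(H),.104*np.sin(H),-.082])
def pts(Q): 
    a=np.linspace(0,2*np.pi,36);c=np.c_[np.cos(a),np.sin(a)]
    rim=np.c_[.072*c,np.full(36,.105)];foot=np.c_[.052*c,np.zeros(36)]
    return (o+rim)@Q.T,(o+foot)@Q.T
if __name__=='__main__':
  for rho in (0,60,90,105,120,135,150,165,180):
    c,si=np.cos(np.radians(rho)),np.sin(np.radians(rho));Q=R@np.array([[c,-si,0],[si,c,0],[0,0,1]])@R.T
    rim,foot=pts(Q);m=rim.mean(0);al=np.r_[rim,foot];k=rim[:,2].argmin()
    print(rho,'tip %.0f'%np.degrees(np.arccos(Q[2,2])),'mouth',m,'dir',Q[:,2],'low',rim[k],'xy box',al[:,0].min(),al[:,0].max(),al[:,1].min(),al[:,1].max(),'zmin %.3f'%al[:,2].min())
E
python3 pour.py
```

```text
0 tip nan mouth [ 0.048 -0.093  0.023] dir [ 0. -0.  1.] low [ 0.043 -0.021  0.023] xy box -0.025879109386669468 0.11783103978098773 -0.16528442765017198 -0.021429426068222672 zmin -0.082
60 tip 53 mouth [-0.011 -0.107 -0.006] dir [-0.785 -0.165  0.597] low [-0.055 -0.109 -0.064] xy box -0.05681567899710988 0.10228453128117389 -0.17631767279575805 -0.03455736697781731 zmin -0.111
90 tip 79 mouth [-0.027 -0.098 -0.035] dir [-0.98  -0.04   0.195] low [-0.041 -0.092 -0.107] xy box -0.04111283395217194 0.08640890783054102 -0.16826611744548203 -0.02460847312748321 zmin -0.108
105 tip 91 mouth [-0.028 -0.09  -0.051] dir [-0.998  0.065 -0.014] low [-0.027 -0.089 -0.124] xy box -0.0329369676425409 0.0801048069094196 -0.16024879210480011 -0.016708832442579306 zmin -0.124
120 tip 102 mouth [-0.026 -0.081 -0.066] dir [-0.959  0.191 -0.208] low [-0.011 -0.086 -0.137] xy box -0.045595813125138045 0.09008076546668213 -0.15025659562572327 -0.00865403477194006 zmin -0.137
135 tip 112 mouth [-0.019 -0.071 -0.078] dir [-0.867  0.327 -0.375] low [ 0.005 -0.084 -0.145] xy box -0.054237288593579895 0.098
[... 202 characters left out ...]
1757145116 -0.1537124017689001 0.004794298916165251 zmin -0.151
165 tip 126 mouth [ 0.004 -0.051 -0.095] dir [-0.551  0.596 -0.583] low [ 0.035 -0.078 -0.153] xy box -0.05501159686543736 0.10621270917474875 -0.15348239319830842 0.008563260761275518 zmin -0.153
180 tip 128 mouth [ 0.019 -0.042 -0.097] dir [-0.349  0.711 -0.611] low [ 0.037 -0.081 -0.153] xy box -0.047478931358940324 0.1052480896146967 -0.1517678224137302 0.009971837054647405 zmin -0.153pour.py:12: RuntimeWarning: invalid value encountered in arccos
  print(rho,'tip %.0f'%np.degrees(np.arccos(Q[2,2])),'mouth',m,'dir',Q[:,2],'low',rim[k],'xy box',al[:,0].min(),al[:,0].max(),al[:,1].min(),al[:,1].max(),'zmin %.3f'%al[:,2].min())
```

```bash
python3 - <<'E'
from plan import *
go([(.48,-.11,.27,0),(.51,.085,.28,60),(.51,.085,.225,35),(.51,.085,.22,48)],vmax=.035)
E
```

```text
[[29, 0, -17, 0.0], [29, 0, -18, 0.0], [29, 0, -17, 0.0]] 
 -> [ 0.48 -0.11  0.27] q [ 0.079 -0.003 -0.722  0.208 -0.987 -2.31 ] spd/lim 0.48 cost 0.00000
[[-10, -19, -25, 10.0], [-13, -17, -25, 10.0], [-16, -14, -25, 10.0], [-19, -11, -25, 10.0], [-20, -8, -25, 10.0], [-21, -5, -25, 10.0]] 
 -> [0.51  0.085 0.28 ] q [ 0.49   0.266 -0.301  1.072 -1.113 -0.455] spd/lim 1.15 cost 0.00000
[[-6, 11, 6, 8.8], [-5, 12, 6, 8.8], [-3, 12, 6, 8.8], [-1, 12, 6, 8.8]] 
 -> [0.51  0.086 0.225] q [ 0.491  0.319 -0.385  0.937 -1.113  0.162] spd/lim 0.56 cost 0.00000
[[0, 1, 1, 9.6], [0, 1, 0, 9.6], [1, 1, 1, 9.6], [0, 0, 0, 9.6], [1, 1, 1, 9.6]] 
 -> [0.51  0.085 0.219] q [ 0.49   0.324 -0.394  0.92  -1.113  0.997] spd/lim 0.62 cost 0.00000
```

Call:
servo_tool(rows=[[15,0,-9,0],[29,0,-18,0],[29,0,-17,0],[14,0,-8,0]])

```text
time: 14.25
tcp_pos: [0.48, -0.1103, 0.27]
tool_rot: [[0.201, -0.896, 0.395], [-0.393, -0.443, -0.806], [0.897, 0.007, -0.441]]
contact_force: [0.5, 0.3, -4.6]
finger_gap: 0.0126
grip_force: 87.9
```

```bash
python3 - <<'E'
from plan import *
go([(.51,.085,.28,56),(.51,.085,.225,36),(.51,.085,.22,48)],vmax=.027)
E
```

```text
[[-8, -14, -19, 7.0], [-9, -13, -19, 7.0], [-11, -12, -19, 7.0], [-12, -11, -19, 7.0], [-14, -9, -18, 7.0], [-14, -7, -19, 7.0], [-15, -5, -18, 7.0], [-16, -4, -19, 7.0]] 
 -> [0.51  0.085 0.28 ] q [ 0.49   0.266 -0.3    1.074 -1.113 -0.524] spd/lim 0.84 cost 0.00000
[[-7, 10, 6, 9.0], [-5, 11, 6, 9.0], [-4, 12, 6, 9.0], [-1, 13, 6, 9.0]] 
 -> [0.51  0.085 0.225] q [ 0.491  0.319 -0.386  0.938 -1.113  0.107] spd/lim 0.58 cost 0.00000
[[0, 1, 1, 9.6], [0, 1, 0, 9.6], [0, 1, 1, 9.6], [1, 0, 0, 9.6], [0, 1, 1, 9.6]] 
 -> [0.51  0.085 0.22 ] q [ 0.489  0.324 -0.394  0.921 -1.113  0.941] spd/lim 0.62 cost 0.00000
```

Call:
servo_tool(rows=[[-8,-14,-19,7],[-9,-13,-19,7],[-11,-12,-19,7],[-12,-11,-19,7],[-14,-9,-18,7],[-14,-7,-19,7],[-15,-5,-18,7],[-16,-4,-19,7]])

```text
time: 15.25
tcp_pos: [0.5102, 0.0857, 0.2781]
tool_rot: [[-0.632, -0.667, 0.394], [-0.586, 0.08, -0.806], [0.506, -0.741, -0.442]]
contact_force: [0.1, -0.4, -4.7]
finger_gap: 0.0123
grip_force: 88.3
```

Call:
servo_tool(rows=[[-7,10,6,9],[-5,11,6,9],[-4,12,6,9],[-1,13,6,9],[0,1,1,5],[0,1,0,5],[0,1,1,5],[1,0,0,5],[0,1,1,5],[0,0,0,5]])

```text
time: 16.5
tcp_pos: [0.5097, 0.0842, 0.2175]
tool_rot: [[-0.867, 0.305, 0.394], [-0.166, 0.568, -0.806], [-0.47, -0.764, -0.442]]
contact_force: [-1.3, -0.1, -3.3]
finger_gap: 0.0122
grip_force: 88.4
```

Call:
servo_tool(rows=[[0,0,0,5],[0,0,0,5],[0,0,0,5],[0,0,0,5],[0,0,0,5],[0,0,0,5],[0,0,0,5],[0,0,0,0],[0,0,0,0],[0,0,0,0]])

```text
time: 17.75
tcp_pos: [0.5099, 0.0841, 0.219]
tool_rot: [[-0.536, 0.746, 0.394], [0.187, 0.561, -0.806], [-0.823, -0.359, -0.441]]
contact_force: [0.5, -0.5, -4.0]
finger_gap: 0.0125
grip_force: 88.4
```

```bash
python3 st.py; python3 - <<'E'
from h import *
a=shot('top','t3');b=shot('scene','s3')
t=cv2.imread('pics/t3.png')[120:270,190:350];s=cv2.imread('pics/s3.png')[160:300,180:360]
cv2.imwrite('pics/c3.png',np.hstack([cv2.resize(t,(400,375),interpolation=2),cv2.resize(s,(400,375),interpolation=2)]))
E
```

```text
17.75 q [ 0.486  0.322 -0.397  0.915 -1.113  1.23 ] x [0.51  0.084 0.219]
[[-0.536  0.746  0.394]
 [ 0.187  0.561 -0.806]
 [-0.823 -0.359 -0.441]] tilt 63.8 head -63.9 [ 0.543 -0.528 -4.004] fk err mm [ 0.604 -1.328  1.095]
```

View pics/c3.png

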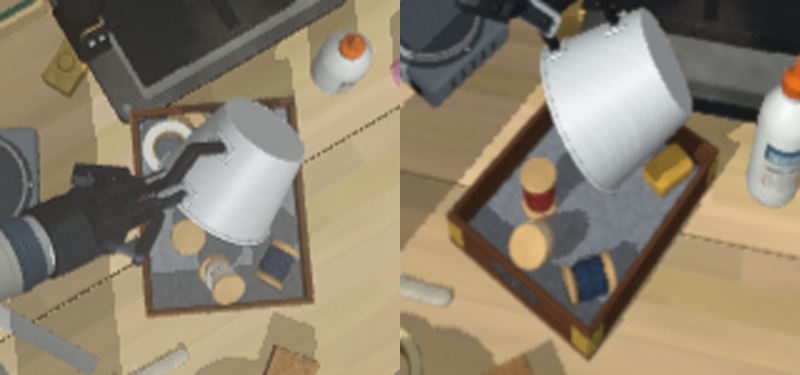

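```bash
python3 - <<'E'
from plan import *
s=arm.read_state();R=np.array(s['tool_rot'])
G=np.array([[.198,-.897,.395],[-.391,-.442,-.807],[.899,.005,-.439]])
M=R.T@G;yaw=np.degrees(np.arctan2(M[1,0],M[0,0]));print(yaw)
go([(.50,.09,.29,-20),(.49,.15,.29,yaw+80),(.49,.22,.2,-60),(.4905,.4065,.185,0)],vmax=.045)
E
```

```text
-156.83487104893996
[[-26, -15, -20, -10.0], [-23, -19, -20, -10.0]] 
 -> [0.5  0.09 0.29] q [ 0.509  0.257 -0.287  1.136 -1.111  0.933] spd/lim 0.55 cost 0.00000
[[1, 4, -7, -9.6], [0, 4, -6, -9.6], [0, 4, -7, -9.6], [-1, 4, -6, -9.6], [-2, 3, -7, -9.6], [-2, 3, -6, -9.6], [-3, 3, -7, -9.6], [-3, 2, -6, -9.6]] 
 -> [0.49 0.15 0.29] q [ 0.618  0.344 -0.172  1.375 -1.088 -0.171] spd/lim 0.52 cost 0.00000
[[-14, 13, -3, -10.0], [-16, 10, -3, -10.0], [-17, 8, -3, -10.0], [-18, 5, -3, -10.0], [-19, 1, -2, -10.0], [-18, -2, -3, -10.0]] 
 -> [0.49 0.22 0.2 ] q [ 0.718  0.527 -0.137  1.394 -1.049 -1.028] spd/lim 0.54 cost 0.00000
[[-17, -17, -29, 0.0], [-17, -16, -29, 0.0], [-18, -17, -29, 0.0], [-17, -16, -28, 0.0], [-18, -17, -29, 0.0]] 
 -> [0.49  0.407 0.185] q [ 0.914  0.82   0.375  1.859 -0.936 -0.734] spd/lim 0.49 cost 0.00000
```

Call:
servo_tool(rows=[[-26,-15,-20,-10],[-23,-19,-20,-10],[1,4,-7,-9.6],[0,4,-6,-9.6],[0,4,-7,-9.6],[-1,4,-6,-9.6],[-2,3,-7,-9.6],[-2,3,-6,-9.6],[-3,3,-7,-9.6],[-3,2,-6,-9.6]])

```text
time: 19.1
tcp_pos: [0.4899, 0.1501, 0.2899]
tool_rot: [[-0.674, -0.624, 0.395], [-0.58, 0.117, -0.806], [0.457, -0.773, -0.441]]
contact_force: [-0.3, -0.1, -2.8]
finger_gap: 0.0124
grip_force: 88.4
```

Call:
servo_tool(rows=[[-14,13,-3,-10],[-16,10,-3,-10],[-17,8,-3,-10],[-18,5,-3,-10],[-19,1,-2,-10],[-18,-2,-3,-10]])

```text
time: 19.85
tcp_pos: [0.4903, 0.2204, 0.1998]
tool_rot: [[0.203, -0.896, 0.395], [-0.391, -0.444, -0.806], [0.898, 0.009, -0.441]]
contact_force: [-0.5, -0.3, -3.7]
finger_gap: 0.0122
grip_force: 88.3
```

Call:
servo_tool(rows=[[-17,-17,-29,0],[-17,-16,-29,0],[-18,-17,-29,0],[-17,-16,-28,0],[-18,-17,-29,0],[0,0,0,0],[0,0,0,0]])

```text
time: 20.72
tcp_pos: [0.4906, 0.4068, 0.1849]
tool_rot: [[0.198, -0.897, 0.395], [-0.393, -0.442, -0.806], [0.898, 0.005, -0.44]]
contact_force: [0.4, -0.0, -2.6]
finger_gap: 0.012
grip_force: 88.4
```

```bash
python3 st.py; cat > fitpot.py <<'E'
import sys
from h import *
np.set_printoptions(precision=4,suppress=True)
f=sys.argv[1]; a=shot('top','t'+f);b=shot('scene','s'+f)
s=arm.read_state();C=np.array(s['tcp_pos'])[:2]+[.041,-.0945];zr=s['tcp_pos'][2]+.0233
for k,im in (('top',a),('scene',b)):
    P=cloud(im).reshape(-1,3);P=P[np.isfinite(P[:,0])]
    d=np.hypot(*(P[:,:2]-C).T);r=P[(abs(P[:,2]-zr)<.012)&(d>.055)&(d<.085)]
    c,R=circ(r[:,:2])
    for _ in range(3):
        e=abs(np.hypot(*(r[:,:2]-c).T)-.071);q=r[e<.006];
        if len(q)<30: break
        r=q;c,R=circ(r[:,:2])
    A=np.c_[r[:,:2]-c,np.ones(len(r))];g=np.linalg.lstsq(A,r[:,2],rcond=None)[0]
    print(k,'rim',c,R,len(r),'slope deg',np.degrees(g[:2]),'z',g[2],'pred',C,zr)
t=cv2.imread('pics/t%s.png'%f)[140:260,140:340];s=cv2.imread('pics/s%s.png'%f)[110:290,120:340]
cv2.imwrite('pics/c%s.png'%f,np.hstack([cv2.resize(t,(400,240),interpolation=2),cv2.resize(s,(400,327),interpolation=2)[:240]]) if 0 else np.hstack([cv2.resize(t,(400,300),interpolation=2),cv2.resize(s,(400,300),interpolation=2)]))
E
python3 fitpot.py 4
```

```text
20.725 q [ 0.912  0.82   0.376  1.858 -0.937 -0.737] x [0.491 0.407 0.185]
[[ 0.198 -0.897  0.395]
 [-0.393 -0.442 -0.806]
 [ 0.898  0.005 -0.44 ]] tilt 63.9 head -63.9 [ 0.386 -0.008 -2.599] fk err mm [ 1.356 -0.392  0.535]
top rim [0.5363 0.3111] 0.07076247667096923 469 slope deg [-1.2412 -0.1636] z 0.20518867292893844 pred [0.5317 0.3117] 0.20900001540696012
scene rim [0.5359 0.3115] 0.07073147156303017 474 slope deg [-0.7592 -0.1773] z 0.20426467015086372 pred [0.5317 0.3117] 0.20900001540696012
```

View pics/c4.png

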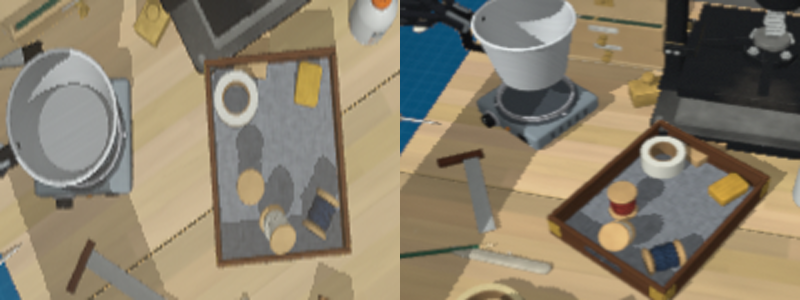

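Call:
servo_tool(rows=[[0,0,0,1.1],[0,0,0,0]])

```text
time: 21.08
tcp_pos: [0.4907, 0.4064, 0.1858]
tool_rot: [[0.18, -0.901, 0.394], [-0.403, -0.433, -0.806], [0.897, -0.014, -0.441]]
contact_force: [0.1, 0.2, -3.5]
finger_gap: 0.0126
grip_force: 88.4
```

```bash
python3 fitpot.py 5; python3 - <<'E'
from h import *
c0=np.array([.5316,.3115])
for f in ('t0','s0','t1','s1','t3','s3'):
    P=cloud(load(f)).reshape(-1,3);P=P[np.isfinite(P[:,0])];d=np.hypot(*(P[:,:2]-c0).T)
    r=P[(P[:,2]>.046)&(P[:,2]<.057)&(d>.05)&(d<.066)];c=c0
    if len(r)<40: continue
    for _ in range(3):
        e=abs(np.hypot(*(r[:,:2]-c).T)-.0585);q=r[e<.005];
        if len(q)>40: c,R=circ(q[:,:2])
    b=P[(abs(P[:,0]-c0[0])<.1)&(abs(P[:,1]-c0[1])<.1)&(P[:,2]>.034)&(P[:,2]<.0435)]
    rect=cv2.minAreaRect((b[:,:2]*1000).astype(np.float32))
    a=np.degrees(np.arctan2(*(q[:,:2]-c).T[::-1]));print(f,c,R,len(q),np.histogram(a,6,(-180,180))[0],'box',rect)
E
```

```text
top rim [0.5352 0.3101] 0.07069229499862034 469 slope deg [0.0186 0.5923] z 0.20597652280313622 pred [0.5317 0.3121] 0.20898333818566256
scene rim [0.5346 0.311 ] 0.07070026379934688 489 slope deg [-0.3532  0.1248] z 0.20447038535758794 pred [0.5317 0.3121] 0.20898333818566256
t0 [0.5314798  0.31258163] 0.0591331201283792 213 [31 28 35 41 43 35] box ((523.2638549804688, 311.6263732910156), (153.9801025390625, 145.17501831054688), 1.502087116241455)
s0 [0.53034197 0.31308332] 0.0586285646793991 215 [31 31 24 50 52 27] box ((523.2461547851562, 312.92694091796875), (152.8280487060547, 146.3378448486328), 1.9531382322311401)
t1 [0.53139753 0.3125076 ] 0.059236108275086914 211 [32 31 34 40 40 34] box ((524.003662109375, 311.70599365234375), (154.17994689941406, 145.4140167236328), 1.8475085496902466)
s1 [0.53039061 0.31325909] 0.05880781136369911 177 [18 30 27 48 48  6] box ((542.8851928710938, 312.05499267578125), (111.96086883544922, 142.9033660888672), 2.3038382530212402)
t3 [0.53138864 0.31247682] 0.059096586856725995 173 [ 5 29 32 41 36 30] box ((537.015380859375, 312.31072998046875), (127.67720031738281, 144.2661590576172), 1.862281084060669)
s3 [0.53020789 0.31300354] 0.058696176244915736 149 [35 30  3  9 43 29] box ((519.5126953125, 311.7476806640625), (143.4234161376953, 142.5931396484375), 1.5247877836227417)
```

```bash
python3 - <<'E'
from plan import *
x=np.array(arm.read_state()['tcp_pos'])+[-.004,.0023,0]
go([(*x,0),(*(x-[0,0,.045]),0)],vmax=.01,dec=1)
E
```

```text
[[-1.6, 2.6, -3.4, 0.0]] 
 -> [0.487 0.409 0.186] q [ 0.919  0.82   0.375  1.865 -0.932 -0.707] spd/lim 0.04 cost 0.00000
[[-8.1, 0.1, 4, 0.0], [-8.1, 0.1, 4, 0.0], [-8.1, 0.1, 3.9, 0.0], [-8.1, 0.2, 4, 0.0], [-8, 0.1, 3.9, 0.0]] 
 -> [0.487 0.409 0.141] q [ 0.919  0.854  0.327  1.783 -0.932 -0.707] spd/lim 0.06 cost 0.00000
```

Call:
servo_tool(rows=[[-1.6,2.6,-3.4,0],[-8.1,0.1,4,0],[-8.1,0.1,4,0],[-8.1,0.1,3.9,0],[-8.1,0.2,4,0],[0,0,0,0],[0,0,0,0]])

```text
time: 22.05
tcp_pos: [0.4866, 0.4092, 0.1494]
tool_rot: [[0.181, -0.901, 0.395], [-0.402, -0.434, -0.806], [0.898, -0.013, -0.441]]
contact_force: [0.9, 0.3, -2.8]
finger_gap: 0.0124
grip_force: 88.4
```

```bash
python3 st.py; python3 fitpot.py 6; python3 - <<'E'
from h import *
s=cv2.imread('pics/s6.png')[90:200,120:270];t=cv2.imread('pics/t6.png')[140:240,120:250]
cv2.imwrite('pics/c6b.png',np.hstack([cv2.resize(s,(480,352),interpolation=2),cv2.resize(t,(310,352),interpolation=2)]))
E
```

```text
22.05 q [ 0.918  0.847  0.337  1.799 -0.933 -0.709] x [0.487 0.409 0.149]
[[ 0.181 -0.901  0.395]
 [-0.402 -0.434 -0.806]
 [ 0.898 -0.013 -0.441]] tilt 63.9 head -63.9 [ 0.888  0.259 -2.831] fk err mm [ 1.344 -0.395  0.558]
top rim [0.5311 0.313 ] 0.07075657689586153 443 slope deg [-0.3976  0.2769] z 0.1695396366473218 pred [0.5277 0.3147] 0.1729604036762628
scene rim [0.5303 0.3139] 0.07061130552957792 480 slope deg [-0.4796  0.2316] z 0.1685441238092341 pred [0.5277 0.3147] 0.1729604036762628
```

View pics/c6b.png

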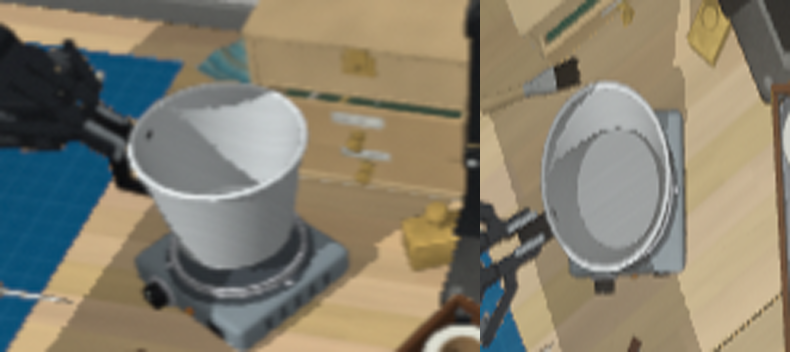

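Call:
servo_tool(rows=[[-4.5,-0.2,2,0],[-4.5,-0.2,2.2,0],[-3.6,0,1.8,0],[-3.6,0,1.8,0],[-2.7,0,1.3,0],[0,0,0,0]])

```text
time: 22.9
tcp_pos: [0.4871, 0.4096, 0.128]
tool_rot: [[0.181, -0.901, 0.395], [-0.402, -0.434, -0.806], [0.898, -0.013, -0.441]]
contact_force: [0.3, -0.0, -2.2]
finger_gap: 0.0122
grip_force: 88.4
```

Call:
servo_tool(rows=[[-1.8,0,0.9,0],[-1.8,0,0.9,0],[0,0,0,0]])

```text
time: 23.28
tcp_pos: [0.4872, 0.4096, 0.1244]
tool_rot: [[0.181, -0.901, 0.395], [-0.402, -0.434, -0.806], [0.898, -0.013, -0.44]]
contact_force: [-0.2, 0.2, -1.9]
finger_gap: 0.0122
grip_force: 88.6
```

Call:
servo_tool(rows=[[-0.9,0,0.4,0],[0,0,0,0],[-0.9,0,0.4,0],[0,0,0,0]])

```text
time: 23.78
tcp_pos: [0.4873, 0.4099, 0.1228]
tool_rot: [[0.18, -0.901, 0.396], [-0.402, -0.435, -0.806], [0.898, -0.014, -0.44]]
contact_force: [0.7, 2.8, 5.5]
finger_gap: 0.0123
grip_force: 89.3
```

Call:
servo_tool(rows=[[-0.9,0,0.4,0],[0,0,0,0]])

```text
time: 24.02
tcp_pos: [0.4874, 0.4099, 0.1224]
tool_rot: [[0.18, -0.9, 0.396], [-0.402, -0.435, -0.806], [0.898, -0.014, -0.44]]
contact_force: [-0.7, 4.4, 8.6]
finger_gap: 0.0123
grip_force: 89.7
```

Call:
servo_tool(rows=[[0,0,0,0],[0,0,0,0]], grip_force=20)

```text
time: 24.28
tcp_pos: [0.4874, 0.4099, 0.1223]
tool_rot: [[0.18, -0.9, 0.396], [-0.402, -0.435, -0.806], [0.898, -0.014, -0.44]]
contact_force: [-1.0, 3.9, 8.8]
finger_gap: 0.0125
grip_force: 89.7
```

Call:
servo_tool(rows=[[0,0,0,0],[0,0,0,0],[0,0,0,0],[0,0,0,0]], gripper=60)

```text
time: 24.78
tcp_pos: [0.4872, 0.4097, 0.1211]
tool_rot: [[0.181, -0.901, 0.394], [-0.402, -0.434, -0.806], [0.898, -0.013, -0.441]]
contact_force: [-0.7, -0.0, 0.4]
finger_gap: 0.0513
grip_force: 0.0
```

```bash
python3 st.py; python3 fitpot.py 7
```

```text
24.775 q [ 0.918  0.872  0.313  1.75  -0.933 -0.709] x [0.487 0.41  0.121]
[[ 0.181 -0.901  0.394]
 [-0.402 -0.434 -0.806]
 [ 0.898 -0.013 -0.441]] tilt 63.9 head -63.9 [-0.712 -0.041  0.444] fk err mm [ 1.335 -0.407  0.583]
top rim [0.5326 0.3146] 0.07049971735094729 454 slope deg [-0.8062 -0.7725] z 0.14360455885761092 pred [0.5282 0.3152] 0.14453385277755842
scene rim [0.5316 0.3156] 0.06997010362493937 521 slope deg [-0.4269 -0.3432] z 0.14175208322800129 pred [0.5282 0.3152] 0.14453385277755842
```

Call:
servo_tool(rows=[[0,0,-10,0],[0,0,-20,0],[0,0,-30,0],[0,0,-30,0],[0,0,-30,0],[0,0,-30,0],[0,0,0,0],[0,0,0,0]])

```text
time: 25.88
tcp_pos: [0.4268, 0.4946, 0.1651]
tool_rot: [[0.197, -0.882, 0.428], [-0.434, -0.47, -0.769], [0.879, -0.034, -0.476]]
contact_force: [0.3, -0.8, 0.0]
finger_gap: 0.0511
grip_force: 0.0
```

```bash
python3 st.py; python3 - <<'E'
from h import *
np.set_printoptions(precision=4,suppress=True)
shot('top','t8');shot('scene','s8')
def rim(f,C,z0):
    P=cloud(load(f)).reshape(-1,3);P=P[np.isfinite(P[:,0])];C=np.array(C);c=C
    d=np.hypot(*(P[:,:2]-C).T);r=P[(abs(P[:,2]-z0)<.012)&(d>.055)&(d<.085)]
    for _ in range(3): r=r[abs(np.hypot(*(r[:,:2]-c).T)-.071)<.005];c,R=circ(r[:,:2])
    g=np.linalg.lstsq(np.c_[r[:,:2]-c,np.ones(len(r))],r[:,2],rcond=None)[0];print(f,c,R,len(r),np.degrees(g[:2]),g[2])
for k in 'ts': rim(k+'0',(.5245,-.2125),.105); rim(k+'8',(.5315,.3125),.145)
s=cv2.imread('pics/s8.png')[90:330,120:440];t=cv2.imread('pics/t8.png')[110:270,120:400]
cv2.imwrite('pics/c8.png',np.vstack([cv2.resize(s,(440,330),interpolation=2),cv2.resize(t,(440,251),interpolation=2)]))
E
```

```text
25.875 q [ 1.05   0.898  0.513  1.948 -0.853 -0.63 ] x [0.427 0.495 0.165]
[[ 0.197 -0.882  0.428]
 [-0.434 -0.47  -0.769]
 [ 0.879 -0.034 -0.476]] tilt 61.6 head -60.9 [ 0.295 -0.782  0.003] fk err mm [ 1.301 -0.201  0.433]
t0 [ 0.5247 -0.213 ] 0.07068107311237805 417 [-0.7014  0.7617] 0.10368159568304267
t8 [0.5323 0.3142] 0.07057212231022572 409 [-0.4583 -1.2484] 0.14423486255270496
s0 [ 0.5235 -0.2133] 0.07052700610439483 778 [-1.8089 -0.6812] 0.10317222855463264
s8 [0.5316 0.315 ] 0.0703111383473366 456 [-0.628  -1.4589] 0.1423989118104238
```

View pics/c8.png

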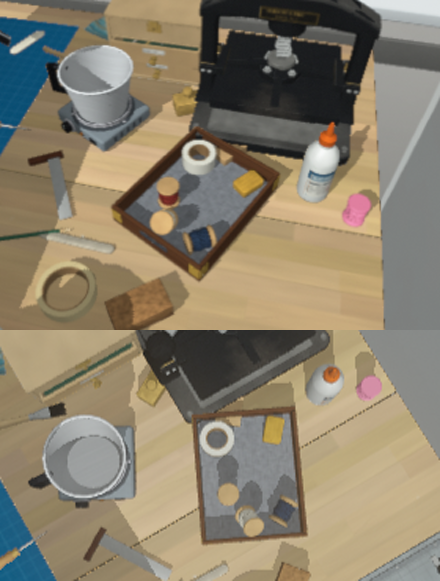

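```bash
python3 -c "
from workcell import arm
print(arm.job_done())"
```

```text
the job is handed in; nothing more can be done
None
```

The job is handed in at about 26 s of the 53 s allowed: all three spools lie in the sewing tray, and the empty pot stands upright in the warmer ring (rim 40 mm above its bench reading, within 2 mm of centre). It is released, the gripper is clear, and in the last picture the glue bottle and brass weight look undisturbed.

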